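# Build up the pivot of the layout's swing-out bridge

## Task

Build up the pivot for the railway layout's swing-out bridge: thread onto the upright bolt first the spacer tube, then the flat washer, then the flanged bushing with its flange down, each fully home and flat on the one below before you fetch the next, and let go of everything. Feel for the bolt gently, never pressing on the pivot with more than 40 N, and lower each part all the way rather than dropping it down the bolt. Leave the boxcar, truck, nut and screwdriver where they are.

Things in the scene. Friction and masses are not known exactly. Their poses are not given: they have to be found in the camera images.
- pivot: the pivot, fixed to the deck, in the right part of the work area: a dark round foot 100 mm across, 10 mm high; on it a steel disc 60 mm across, 4 mm high; from that a plain upright steel bolt 16 mm in diameter, its top 76 mm above the deck. Origin at the centre of the foot's underside, on the deck, z up. The bolt is NOT at this centre: see seat.
- seat (a point): centre of the disc's top face, 14 mm above the deck, where the spacer seats. The bolt rises 62 mm from here with a 1 x 1.5 mm bevel at its tip, and is an eccentric adjuster: its axis stands 4.5 mm from this point, in a direction that differs each time and is not measured, so it must be seen or felt for. It does not give way.
- spacer: spacer: a plain round tube, 30 mm outside diameter, 26 mm high. Square-edged 18 mm hole right through along z. Bare steel. Starts flat on the deck, on the left; the three parts swap places. Origin: centre of its underside, z up. 90 g. Goes on first.
- washer: washer: a flat round ring, 44 mm outside diameter, 6 mm thick. Square-edged 18 mm hole right through along z. Bare steel. Starts flat on the deck, on the left; the three parts swap places. Origin: centre of its underside, z up. 55 g. Goes on second; home, its underside is 40 mm above the deck.
- bushing: bushing: a round flange, 40 mm outside diameter and 5 mm thick, with a sleeve 28 mm across and 18 mm high on top, 23 mm in all. Square-edged 18 mm hole right through along z. Bare steel. Starts flat on the deck, on the left; the three parts swap places. Origin: centre of its underside, z up. 80 g. Goes on last, flange down as it lies; home, its underside is 46 mm above the deck.
- boxcar: orange model boxcar, 160 x 38 x 52 mm, standing on its wheels, not to be disturbed; origin under its middle, x along its length
- truck: silver model pickup truck, 84 x 33 x 34 mm, not to be disturbed; origin on the deck under its middle, x along its length
- nut: dark hexagon nut, 24 mm across flats, 13 mm high, lying flat; it is for later, leave it; origin at the centre of its underside
- screwdriver: screwdriver, 190 mm long, wooden handle, lying on the deck, leave it; x along its length from handle to tip
Not all that is in view belongs to the job. What is shaped like the spacer but red is not meant.

How it is judged:
By the outcome, as a careful person would: the job done as asked, in the order asked, and still so for the second after the job is handed in, with the robot touching nothing.
It also fails if it takes over 72 s, if anything falls off the work surface, if the arm or the gripper's body presses on something with over 40 N, if the wrist force passes 120 N, or if a joint passes its speed limit or range.

## Robot

A 6-joint arm with a two-finger parallel gripper is mounted at the origin on the work surface. World frame = base frame: x ahead of the robot, y to its left, z up, the work surface at z = 0. Lengths are in mm, angles in rad, forces in N, time in s.
With the tool pointing down it reaches from about 275 to 825 mm from the base axis. Payload 5.2 kg.
Tool frame: the origin (TCP) lies at the very end of the fingers, on their centre line; the grasp point (between the pads) lies 19 mm behind it; z points along the fingers, y is the line along which they close (so a half turn about z gives the same grasp; the last joint's range is limited). The gripper opens to 93 mm and grips with 3 to 60 N. Pads are 15 mm wide; open, the fingers measure 128 mm over their backs; the gripper's body (75 mm by 188 mm) begins 65 mm behind the grasp point.
Start: joints at [-1.502, 0.259, 1.535, -0, 1.348, -0.203], TCP at [147.677, -529.808, 218.653] pointing down, gripper open.
Joint ranges: [-3.14, 3.14], [-0.91, 2.08], [0.19, 2.58], [-1.22, 4.36], [0.22, 2.71], [-3.12, 3.12]. Speed limits (rad/s): [2.57, 2.57, 3.14, 3.14, 3.14, 3.14].

## Interface

Orientations are given as [roll, pitch, yaw] about the fixed x, y, z axes, in that order (R = Rz(yaw) Ry(pitch) Rx(roll)).
In Python, from bench import robot gives the robot as it stands. The module is installed in compiled form; this text tells all that it offers. Calls block until the motion is done:
- robot.move_ptp(position, orientation): joint-space move of the TCP to a pose.
- robot.move_linear(position, ori=None, speed=150, f_stop=None): straight line of the TCP; ori=None keeps the orientation; speed is the mean speed in mm/s. With f_stop (N) it stops when the force on the tool has changed by that much, and returns True; else False.
- robot.move_j(angles): joint-space move.
- robot.move_gripper(opening): opening from 0.0 (shut) to 1.0 (fully open); the grip force is fixed at half the most; returns when the fingers have stopped.
- robot.sleep(seconds).
- robot.inverse_kinematics(position, orientation): joint angles nearest the present ones, or None.
- robot.get_image(name): name is "side" or "top" or "wrist"; returns a dict with "img" (384x512x3 uint8, blue, green, red), "fovy" (degrees; the focal length in pixels is half the picture's height over the tangent of half this angle, whatever the lens; pixels are square), "cx", "cy" (the principal point, pixels), "eye" and "orientation" of the camera in the world. Camera axes: x right, y down, z forward; pixel columns grow to the right and rows downward; lengths in mm; the calibration is good to about 2 mm. A picture is of the moment at which its call begins. There is no depth.
A pose or a line that the arm cannot do raises robot.MotionError and nothing moves.
- robot.hand_in(): hands the job in; it is judged then, once.
Readings, each from a call of its own:
- robot.current_t(): time.
- robot.current_qpos(): joint angles.
- robot.current_joint_vel(): joint speeds.
- robot.current_joint_efforts(): joint torques, N m.
- robot.current_tcp_pos(): TCP position.
- robot.current_eef_rot(): TCP orientation.
- robot.current_contact_force(): force on the tool from outside, world axes, zero at the start.
- robot.current_ft_torque(): the same for the moment, N m.
- robot.current_gripper_width(): opening from 0.0 (shut) to 1.0 (fully open).
- robot.current_finger_force(): force on a finger pad.
Only numpy, scipy, OpenCV 4.12 (cv2) and the standard library are available. Lean on these libraries where they do the work, as an engineer would, in place of code of your own. Each camera call takes 0.05 s, during which the arm holds its last target. There are 200 camera calls.

## Working session

There is one attempt and no reset: what is moved stays moved. The work goes in short steps, each a Python script; the robot and the scene stay as the last script left them, time stands still between calls to the robot, and variables do not carry over. Pictures are saved under pics/ and viewed, at most 10 in all, crops included, and the job is handed in when it is done.

```bash
mkdir -p pics; ls; python3 - <<'E'
from bench import robot
import cv2
for n in ("top","side"):
    d=robot.get_image(n); cv2.imwrite(f"pics/{n}0.png",d["img"])
    print(n,{k:v for k,v in d.items() if k!="img"})
print(robot.current_t(),robot.current_eef_rot(),robot.current_gripper_width())
d=robot.get_image("wrist");print({k:v for k,v in d.items() if k!="img"})
E
```

```text
pics
top {'fovy': 47.33470296628764, 'cx': 257.25154383732155, 'cy': 197.95002315539085, 'eye': array([ 438.46422794,   26.55841575, 1354.11921691]), 'orientation': array([-2.99087195,  0.0032718 , -1.57338556])}
side {'fovy': 52.881444478483004, 'cx': 249.76895410134574, 'cy': 191.42229810435205, 'eye': array([339.58300191, 615.39499843, 809.92077878]), 'orientation': array([-2.40619744,  0.01118706, -2.70356509])}
0.1 [-3.13999705e+00 -3.19867494e-04  2.71750059e-01] 0.9956917836930466
{'fovy': 70.32227372729903, 'cx': 252.87948371518561, 'cy': 187.94074815957907, 'eye': array([ 217.84611042, -509.45415432,  383.48948368]), 'orientation': array([ 2.87498213e+00,  1.82386007e-03, -1.30044388e+00])}
```

View pics/top0.png

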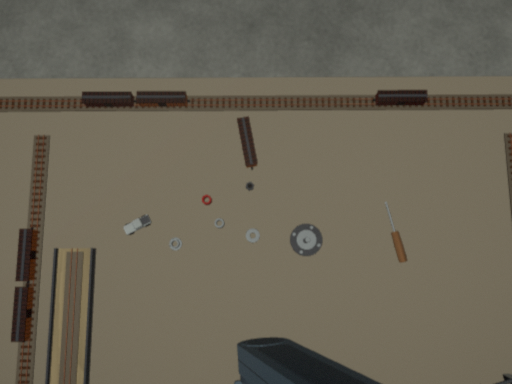

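View pics/side0.png

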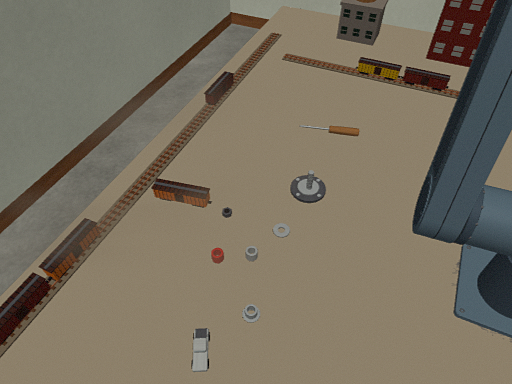

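```bash
cat > h.py <<'E'
import numpy as np, cv2
from scipy.spatial.transform import Rotation as R
from bench import robot
def ray(d,uv):
    h,w=d["img"].shape[:2]; f=h/2/np.tan(np.radians(d["fovy"])/2)
    v=np.array([(uv[0]-d["cx"])/f,(uv[1]-d["cy"])/f,1.]); v=R.from_euler("xyz",d["orientation"]).apply(v)
    return np.array(d["eye"]),v/np.linalg.norm(v)
def plane(d,uv,z):
    e,v=ray(d,uv); return e+v*(z-e[2])/v[2]
def proj(d,p):
    h=d["img"].shape[0]; f=h/2/np.tan(np.radians(d["fovy"])/2)
    c=R.from_euler("xyz",d["orientation"]).inv().apply(np.array(p)-d["eye"]); return np.array([d["cx"]+f*c[0]/c[2],d["cy"]+f*c[1]/c[2]])
def tri(*obs):
    A=np.zeros((3,3));b=np.zeros(3);L=[]
    for d,uv in obs:
        e,v=ray(d,uv);M=np.eye(3)-np.outer(v,v);A+=M;b+=M@e;L.append((M,e))
    p=np.linalg.solve(A,b); return p,max(np.linalg.norm(M@(p-e)) for M,e in L)
def greyblobs(img,smax=40,vmin=90,amin=15):
    hsv=cv2.cvtColor(img,cv2.COLOR_BGR2HSV)
    m=((hsv[...,1]<smax)&(hsv[...,2]>vmin)).astype(np.uint8)
    n,l,s,c=cv2.connectedComponentsWithStats(m)
    return m,[(c[i].round(1),s[i][:5]) for i in range(1,n) if s[i][4]>=amin]
E
python3 - <<'E'
from h import *
T=robot.get_image("top");S=robot.get_image("side")
pts=dict(bushing=((175,244),(251,313)),spacer=((219,223),(252,253)),washer=((252,236),(281,230)),pivotdisc=((306,240),(309,187)),bolttop=((305.5,241),(311,172)),red=((207,200),(218,255)),nut=((250,186),(227,212)),box=((247,141),(181,193)),truck=((137,225),(201,349)))
for k,(a,b) in pts.items():
    p,e=tri((T,a),(S,b)); print(k,p.round(0),round(e,1))
E
```

```text
bushing [502. 283.   5.] 0.4
spacer [564. 148.  14.] 1.0
washer [526.  47.   4.] 0.8
pivotdisc [ 511. -118.   12.] 1.3
bolttop [ 507. -109.   81.] 1.3
red [636. 186.  12.] 0.3
nut [681.  53.   5.] 0.4
box [818.  61.  27.] 1.9
truck [559. 400.  15.] 0.4
```

```bash
python3 - <<'E'
from h import *
import pickle
t0=robot.current_t(); D=[]
for p in [(507,-112,150),(507,-62,170),(520,120,200),(520,190,200)]:
    robot.move_ptp(p,[np.pi,0,0]); D.append(robot.get_image("wrist"))
pickle.dump(D,open("D.pkl","wb")); print(t0,robot.current_t(),robot.current_tcp_pos(),robot.current_eef_rot(),D[-1]["eye"],D[-1]["orientation"])
cv2.imwrite("pics/w01.png",np.vstack([D[0]["img"],D[2]["img"]])[:, :][:, :] if 0 else cv2.resize(np.hstack([D[0]["img"],D[2]["img"]]),(800,300)))
cv2.imwrite("pics/w0.png",cv2.resize(D[0]["img"][60:330,120:400],None,fx=2,fy=2)); cv2.imwrite("pics/w2.png",D[2]["img"])
E
```

```text
0.25 3.9333 [520.18798323 188.5044151  199.53209715] [ 3.14059760e+00  7.62599362e-04 -1.06702928e-03] [593.15128605 189.73567308 364.96459469] [ 2.87381886e+00 -5.97641992e-04 -1.57245131e+00]
```

View pics/w0.png

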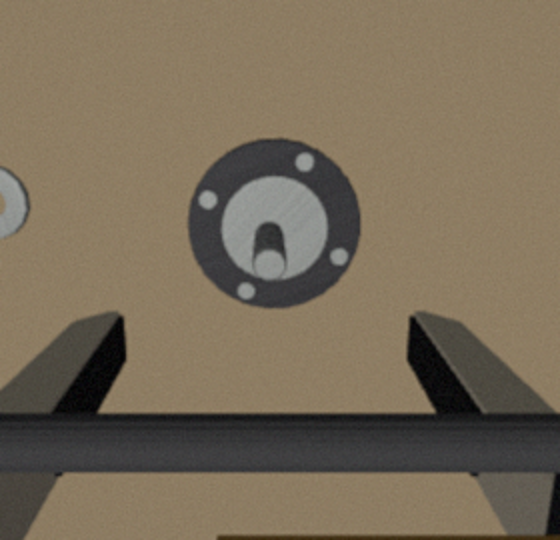

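View pics/w2.png

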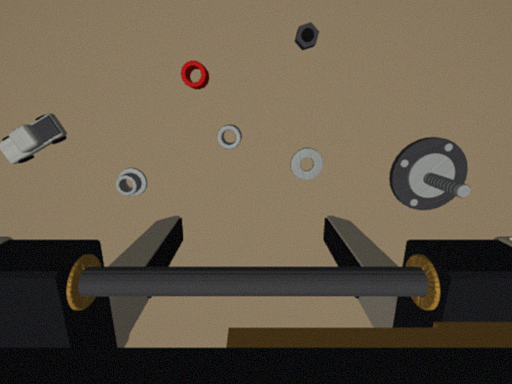

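```bash
cat >> h.py <<'E'
def blob(d,p,r=40,smax=45,vmin=90,show=False):
    """outer contour ellipse/centroid of the grey thing expected near world p"""
    u=proj(d,p); x,y=(u-r).astype(int).clip(0); c=d["img"][y:y+2*r,x:x+2*r]
    hsv=cv2.cvtColor(cv2.resize(c,None,fx=4,fy=4,interpolation=cv2.INTER_CUBIC),cv2.COLOR_BGR2HSV)
    m=((hsv[...,1]<smax)&(hsv[...,2]>vmin)).astype(np.uint8)
    cs,_=cv2.findContours(m,cv2.RETR_EXTERNAL,cv2.CHAIN_APPROX_NONE)
    cs=[k for k in cs if cv2.contourArea(k)>400]
    k=min(cs,key=lambda k:np.linalg.norm(k.reshape(-1,2).mean(0)-4*(u-[x,y])))
    M=cv2.moments(cv2.convexHull(k)); off=np.array([x,y])-.375
    return np.array([M["m10"],M["m01"]])/M["m00"]/4+off, M["m00"]/16
E
python3 - <<'E'
from h import *
import pickle
D=pickle.load(open("D.pkl","rb"))
for n,p in dict(spacer=(564,148,13),washer=(526,47,3),bushing=(502,283,8)).items():
    o=[(D[i],)+blob(D[i],p,28) for i in (2,3)]
    q,e=tri(*[a[:2] for a in o]); print(n,q.round(1),round(e,2),[(a[1].round(1),round(a[2])) for a in o],[plane(a[0],a[1],p[2])[:2].round(1) for a in o])
for i in (0,1):
    d=D[i]; g=cv2.cvtColor(d["img"],cv2.COLOR_BGR2GRAY); u=proj(d,(510,-114,10)); hsv=cv2.cvtColor(d["img"],cv2.COLOR_BGR2HSV)
    m=(hsv[...,1]<50).astype(np.uint8); n,l,s,c=cv2.connectedComponentsWithStats(m); k=l[int(u[1])-12,int(u[0])]
    cs,_=cv2.findContours((l==k).astype(np.uint8),cv2.RETR_EXTERNAL,cv2.CHAIN_APPROX_NONE); el=cv2.fitEllipse(cv2.convexHull(cs[0]))
    print(i,u,el,plane(d,el[0],10)[:2].round(1))
c=D[1]; u=proj(c,(510,-112,40)).astype(int); print(u)
cr=c["img"][u[1]-50:u[1]+50,u[0]-65:u[0]+65]; cr0=D[0]["img"][130:230,190:320]
cv2.imwrite("pics/c01.png",cv2.resize(np.hstack([cr0,cr]),None,fx=3,fy=3,interpolation=cv2.INTER_CUBIC))
E
```

```text
spacer [564.8 149.3  23.6] 0.03 [(array([228.5, 136.8]), 455), (array([285.5, 136.9]), 461)] [array([564. , 150.2]), array([563.9, 148.1])]
washer [527.6  47.4   3.6] 0.06 [(array([306.4, 163.5]), 823), (array([358.8, 163.6]), 832)] [array([527.6,  47.3]), array([527.5,  47.2])]
bushing [504.2 283.4   9.3] 0.21 [(array([130.8, 182. ]), 696), (array([183.2, 181.7]), 656)] [array([503.7, 284. ]), array([504.1, 283.8])]
0 [254.42241686 176.47541198] ((256.731201171875, 171.41798400878906), (84.06005859375, 85.59664916992188), 85.10004425048828) [ 515.9 -116.6]
1 [295.8888769  173.10591775] ((297.9490966796875, 168.4892578125), (78.3445053100586, 81.63085174560547), 57.50019454956055) [ 515.7 -116.3]
[298 178]
```

View pics/c01.png

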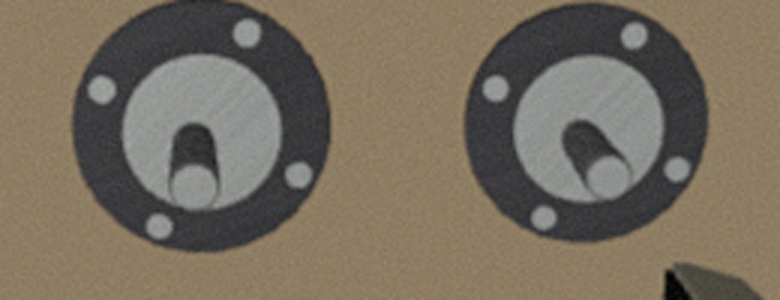

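```bash
python3 - <<'E'
from h import *
import pickle
D=pickle.load(open("D.pkl","rb"))
a=(D[0],(254.5,192.2));b=(D[1],(305.5,187.2))
print(tri(a,b),plane(*a,76),plane(*b,76), plane(D[2],(228.5,136.8),26),plane(D[3],(285.5,136.9),26))
for i,uv in ((0,(190+201.5/3,130+131.5/3)),(1,(233+(588-390)/3,128+128.5/3))): print(plane(D[i],uv,14))
E
```

```text
(array([ 509.65069253, -113.72605093,   74.32315576]), np.float64(0.18481083516160482)) [ 510.32856362 -113.69713221   76.        ] [ 509.91166817 -113.41912006   76.        ] [565.06757355 149.07736169  26.        ] [564.99997884 149.56673792  26.        ]
[ 513.97085349 -117.08548464   14.        ]
[ 513.65290712 -116.98749832   14.        ]
```

```bash
cat >> h.py <<'E'
DOWN=[np.pi,0,0]
def pick(x,y,dz,od,up=70):
    """grasp part lying at x,y with TCP dz above its underside"""
    robot.move_ptp((x,y,up),DOWN); robot.move_gripper((od+24)/93)
    hit=robot.move_linear((x,y,dz),speed=90,f_stop=8)
    robot.move_gripper(0); w=robot.current_gripper_width()*93
    print("pick hit",hit,"width",round(w,1),"ff",robot.current_finger_force(),robot.current_tcp_pos().round(1))
    robot.move_linear((x,y,110),speed=200)
E
python3 - <<'E'
from h import *
import pickle
pick(565,149.3,4,30)
robot.move_ptp((510.2,-113.6,110),DOWN); robot.sleep(.2)
d=robot.get_image("wrist"); pickle.dump(d,open("h1.pkl","wb"))
print(robot.current_t(),robot.current_tcp_pos(),robot.current_eef_rot(),robot.current_contact_force(),robot.current_gripper_width()*93,d["eye"])
cv2.imwrite("pics/h1.png",cv2.resize(d["img"][150:310,150:360],None,fx=3,fy=3,interpolation=cv2.INTER_CUBIC))
E
```

```text
pick hit False width 29.6 ff 30.000604670494795 [565.2 149.3   4.4]
8.75 [ 510.56123633 -112.44918456  109.94273136] [-3.14147219e+00 -2.67889975e-06  2.00381043e-03] [ 0.17508611  0.35091663 -0.67700804] 29.663492252422458 [ 583.45733513 -111.70360269  275.45222972]
```

View pics/h1.png

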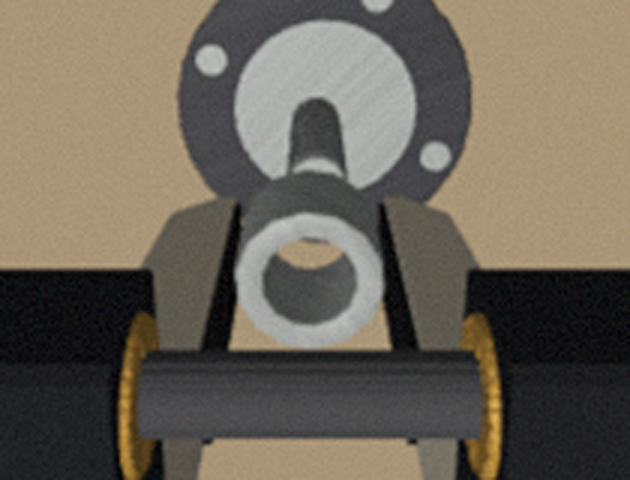

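```bash
python3 - <<'E'
from h import *
import pickle
d=pickle.load(open("h1.pkl","rb"))
print("ring at",plane(d,(252.8,243.0),109.94+21.6)); 
print("bolt seen x-edges centre col",plane(d,(150+317/3-.33,150+165/3),76))
robot.move_linear((510.2,-113.6,95),speed=100); robot.sleep(.3)
print(robot.current_tcp_pos(),robot.current_t())
E
```

```text
ring at [ 511.0156094  -111.63869582  131.54      ]
bolt seen x-edges centre col [ 515.24614769 -113.55453893   76.        ]
[ 510.47210076 -113.73598686   95.39311961] 9.35
```

```bash
cat >> h.py <<'E'
def place(x,y,dz,home,fs=6):
    """thread the held part onto the bolt near x,y (TCP dz above underside) and lower it to home; returns entry x,y or None"""
    P=lambda: robot.current_tcp_pos()
    ring=[(0,0)]+[(r*np.cos(a),r*np.sin(a)) for r,n in ((1.2,6),(2.2,10)) for a in np.arange(n)*2*np.pi/n]
    robot.move_linear((x,y,78+dz+1),speed=80)
    for dx,dy in ring:
        q=(x+dx,y+dy)
        robot.move_linear((*q,77.5+dz),speed=60)
        hit=robot.move_linear((*q,71.5+dz),speed=20,f_stop=fs); z=P()[2]-dz
        print("probe",np.round(q,1),hit,round(z,1),robot.current_contact_force().round(1))
        if not hit or z<73.5: break
    else: return None
    for k in range(6):
        hit=robot.move_linear((*q,home+dz-2.5),speed=30,f_stop=fs); z=P()[2]-dz; f=robot.current_contact_force()
        print("lower",hit,z.round(1),f.round(1),np.round(q,1))
        if z<home+1.2: return q
        q=(q[0]+np.clip(f[0]*.1,-.5,.5),q[1]+np.clip(f[1]*.1,-.5,.5)); robot.move_linear((*q,P()[2]+1),speed=30)
    return None
E
python3 - <<'E'
from h import *
print(place(509.8,-114.4,4.2,14)); print(robot.current_t(),robot.current_tcp_pos(),robot.current_contact_force(),robot.current_gripper_width()*93)
E
```

```text
probe [ 509.8 -114.4] False 71.3 [ 0.6  0.2 -0.1]
lower True 14.1 [-0.6  0.1  3.9] [ 509.8 -114.4]
(509.8, -114.4)
12.0833 [ 509.78146885 -114.39127122   18.33426607] [-0.59949189  0.07999648  3.92245521] 29.649859813523296
```

```bash
cat >> h.py <<'E'
def release(od):
    p=robot.current_tcp_pos(); robot.move_gripper((od+20)/93); robot.move_linear((p[0],p[1],125),speed=150)
def inhand(top,name):
    robot.sleep(.15); d=robot.get_image("wrist"); cv2.imwrite(name,cv2.resize(d["img"][130:330,140:370],None,fx=3,fy=3,interpolation=cv2.INTER_CUBIC))
    return d,robot.current_tcp_pos()
E
python3 - <<'E'
from h import *
import pickle
release(30)
pick(527.1,46.5,1.2,44)
robot.move_linear((509.8,-114.4,110),speed=200)
d,t=inhand(0,"pics/h2.png"); pickle.dump((d,t),open("h2.pkl","wb")); print(robot.current_t(),t,robot.current_gripper_width()*93)
E
```

```text
pick hit True width 42.6 ff 31.034354222620095 [5.26e+02 4.66e+01 3.00e-01]
17.9667 [ 509.85910715 -113.32211045  109.98948393] 42.13803904953391
```

View pics/h2.png

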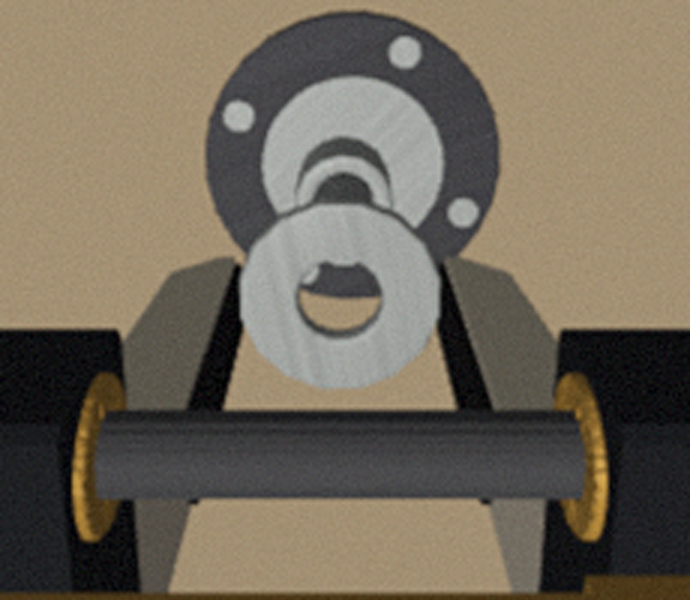

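```bash
python3 - <<'E'
from h import *
import pickle
d,t=pickle.load(open("h2.pkl","rb"))
q=plane(d,(253.0,228.3),t[2]+5.5); print(q,q-t)
E
```

```text
[ 512.41348031 -112.65024035  115.48948393] [2.55437316 0.6718701  5.5       ]
```

```bash
python3 - <<'E'
from h import *
print(place(508.1,-114.4,0.4,40)); print(robot.current_t(),robot.current_tcp_pos(),robot.current_contact_force(),robot.current_gripper_width()*93)
E
```

```text
probe [ 508.1 -114.4] False 71.3 [ 0.5 -0.6 -0.3]
lower True 39.8 [-1.  -0.   5.1] [ 508.1 -114.4]
(508.1, -114.4)
20.175 [ 507.8823275  -114.28923033   40.17515199] [-1.03249335 -0.01712561  5.06081162] 42.865452274478315
```

```bash
python3 - <<'E'
from h import *
import pickle
release(44)
d=robot.get_image("side"); u=proj(d,(510,-114,45)).astype(int)
pick(503.6,282.7,7,28)
robot.move_linear((509.8,-114.4,125),speed=200)
w,t=inhand(0,"pics/x.png"); pickle.dump((w,t),open("h3.pkl","wb")); print(robot.current_t(),t,robot.current_gripper_width()*93)
a=cv2.resize(d["img"][u[1]-35:u[1]+35,u[0]-35:u[0]+35],(400,400),interpolation=cv2.INTER_CUBIC); b=cv2.resize(w["img"][190:290,200:300],(400,400),interpolation=cv2.INTER_CUBIC)
cv2.imwrite("pics/h3.png",np.hstack([a,b]))
E
```

```text
pick hit False width 27.4 ff 30.000642780214548 [503.9 282.8   7.4]
27.8583 [ 509.83680358 -113.86342568  125.01567026] 27.128159027418185
```

View pics/h3.png

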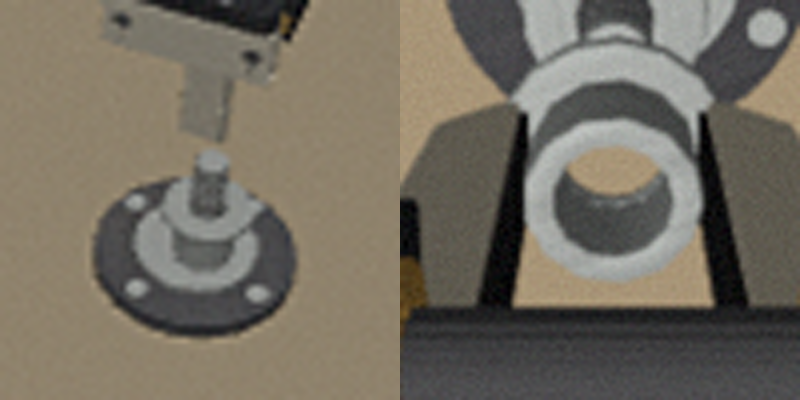

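```bash
python3 - <<'E'
from h import *
import pickle
w,t=pickle.load(open("h3.pkl","rb"))
q=plane(w,(253.1,239.6),t[2]+15.6)-t; o=q[:2]-[.45,.75]; print(q,o)
if np.linalg.norm(o)<3:
    print(place(509.8-o[0],-114.4-o[1]*.5,7.4,46)); print(robot.current_t(),robot.current_tcp_pos(),robot.current_contact_force())
E
```

```text
[-0.3743434   0.61828669 15.6       ] [-0.8243434  -0.13171331]
probe [ 510.6 -114.3] False 71.3 [-0.3  0.5  0.6]
lower True 45.9 [-1.3 -0.1  5.8] [ 510.6 -114.3]
(np.float64(510.62434340115095), np.float64(-114.3341433468299))
29.9917 [ 510.38655665 -114.21218493   53.3263187 ] [-1.28894663 -0.06593097  5.77253582]
```

Home at 45.9 mm, as the 46 mm given requires. Now I'll release, back off and look.

```bash
python3 - <<'E'
from h import *
release(28); robot.move_linear((440,-200,200),speed=150); robot.sleep(.3)
d=robot.get_image("side"); w=robot.get_image("wrist"); print(robot.current_t())
u=proj(d,(510,-114,45)).astype(int); v=proj(w,(510,-114,45)).astype(int)
c=lambda i,u,r:cv2.resize(i[max(u[1]-r,0):u[1]+r,max(u[0]-r,0):u[0]+r],(400,400),interpolation=cv2.INTER_CUBIC)
cv2.imwrite("pics/f.png",np.hstack([c(d["img"],u,35),c(w["img"],v,60)]))
E
```

```text
32.6417
```

View pics/f.png

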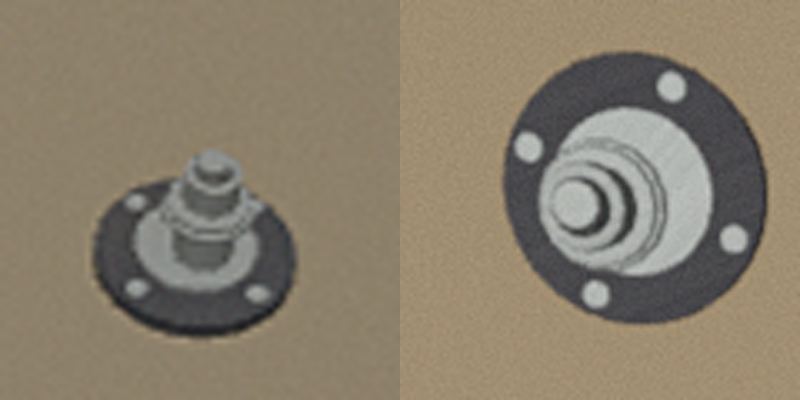

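The pictures show the spacer, washer and bushing stacked flat, with the bolt tip above them and the robot clear.

```bash
python3 -c "
from bench import robot
print(robot.hand_in())"
```

```text
the job is handed in; nothing more can be done
None
```

The spacer, washer and bushing (flange down) are threaded on the bolt in that order, each lowered home and released; I handed the job in at about 33 s, with under 6 N read at each seating.

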